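# Shut the vacuum chamber and close its vent valve

## Task

The specimens are in the vacuum chamber. Lower its clear lid gently until it lies fully shut, while the vent valve is still open; then push the red lever clockwise to its closed stop and lean on it there for a moment with a firm push of about 15 N, never as hard as 45 N, so that the valve seals. Leave lid and lever closed, the specimens inside, and the bottle, mouse and box where they are.

Things in the scene. Friction and masses are not known exactly. Their poses are not given: they have to be found in the camera images.
- chamber: White open-topped chamber, fixed: 160 (x) by 180 (y) by 80 mm high, walls and floor 10 mm. Origin: centre of its underside; z up, x towards the lid's hinge. A vent pipe (radius 11 mm, 50 mm up) runs out along -y, through the valve 170 mm from the centre, to a brass filter ending 250 mm out. A dial gauge 54 mm wide, 65 mm high sits beside the +y side.
- lid (a joint): Angle of the clear lid with blue rim (164 x 180 x 10 mm, 350 g): 0 = flat on the chamber, fully shut; grows as it opens, to 1.6 (about upright). It starts at 1.1 to 1.5. The stiff hinge keeps the lid at any angle; pushing it down takes 1 to 3 N at its free edge. Lowering it faster than 2.5 rad/s counts as slamming.
- lid_hinge (a point): Middle of the lid's hinge line, on the far (+x) rim of the chamber, 88 mm from the chamber's centre and 81 mm above the bench. The hinge line runs along the chamber's y; the lid's underside passes through it.
- lid_edge (a point): Middle of the lid's free edge, on its outer (upper when shut) face: 164 mm from the hinge line along the lid and 10 mm out from the underside. It turns with the lid: x from the edge to the hinge, y along the edge, z out of the outer face.
- vent_valve: Round brass quarter-turn valve fixed in the vent pipe, with its stem and red lever. Origin on the stem's axis, 34 mm above the bench. Its stops stand up to 0.17 rad off the pipe's direction, either way: at the open stop the lever points along this body's -y, at the closed stop along its -x. A push of 45 N or more harms it.
- valve_lever (a joint): Angle of the red lever, turning clockwise seen from above: 0 = open stop (about along the pipe, away from the chamber), 1.571 = closed stop (about across the pipe, towards the robot side). It starts at 0 to 0.3. It has steady friction: about 5 N at 100 mm from the axis to turn, and stays where it is left; the stop is hard.
- valve_axis (a point): Point on the lever's turning axis (vertical), at mid-height of the lever, 105 mm above the bench.
- lever_tip (a point): Middle of the free end of the red lever, 130 mm from the axis at the lever's mid-height; -y of this point is outward along the lever, x is its side that trails when it is closed (push on the face at +x). The lever is 20 mm wide and 14 mm high, free all round beyond 25 mm from the axis.
- specimen_a: Black resin specimen disc, 40 mm across, 25 mm high, standing loose on the chamber's floor. Origin: centre of its underside.
- specimen_b: A second such disc beside it.
- resin_bottle: Amber bottle, 64 mm across, 150 mm high, standing to the chamber's +y side. Origin: centre of its underside. To be left alone (moving it 30 mm counts as disturbed).
- mouse: Black computer mouse, 105 x 58 x 35 mm, on the bench on the robot's side of the lever. Origin: centre of its underside. Leave alone (30 mm).
- specimen_box: Cardboard box with white lid, 60 x 90 x 37 mm, on the bench on the far side of the lever. Origin: centre of its underside. Leave alone (30 mm).
Not all that is in view belongs to the job. Leave any purple or yellow look-alike of the specimen_a alone.

How it is judged:
On the way, in this order (a step that is already met when the one before it is completed fails the run):
1. the lid is shut while the vent valve is still open (value of joint lid below 0.03 rad and value of joint valve_lever below 0.5 rad), for 0.2 s.
2. the fingers press the lever against its closed stop with at least 8 N (value of joint valve_lever above 1.53 rad and contact force between the fingers and vent_valve above 8 N), for 0.2 s.
At the end, for the whole second after the job is handed in: The lid is within 0.03 rad of shut, the lever within 0.04 rad of its closed stop, and both specimens lie still on the chamber's floor (value of joint lid below 0.03 rad and value of joint valve_lever above 1.53 rad and linear speed of each of specimen_a, specimen_b below 0.02 m/s and z of each of specimen_a, specimen_b in the frame of chamber below 0.02 m and x of specimen_a in the frame of chamber between -0.07 and 0.07 m and y of specimen_a in the frame of chamber between -0.08 and 0.08 m and x of specimen_b in the frame of chamber between -0.07 and 0.07 m and y of specimen_b in the frame of chamber between -0.08 and 0.08 m); the robot touches nothing.
It fails at once if the valve or its lever is pushed with 45 N or more (contact force between vent_valve and anything else above 45 N).
It fails at once if the lid is slammed (lowered faster than 2.5 rad/s) (velocity of joint lid below -2.5 rad/s).
It fails at once if the bottle, mouse or box is moved by 30 mm or more (distance of any of resin_bottle, mouse, specimen_box from where it was at the start of the episode above 0.03 m).
It also fails if it takes over 58 s, if anything falls off the work surface, if the arm or the gripper's body presses on something with over 40 N, if the wrist force passes 120 N, or if a joint passes its speed limit or range.

## Robot

A 7-joint arm with a two-finger parallel gripper is mounted at the origin on the work surface. World frame = base frame: x ahead of the robot, y to its left, z up, the work surface at z = 0. Lengths are in m, angles in rad, forces in N, time in s.
With the tool pointing down it reaches from about 0.425 to 0.925 m from the base axis. Payload 6.8 kg.
Tool frame: the origin (TCP) lies at the very end of the fingers, on their centre line; the grasp point (between the pads) lies bot.grip_depth behind it (bot.grip_depth is the distance from the TCP to the grasp point, in m); z points along the fingers, y is the line along which they close (so a half turn about z gives the same grasp; the last joint's range is limited). The gripper opens to 85 mm and grips with 20 to 120 N. Pads are 22 mm wide; open, the fingers measure 114 mm over their backs; the gripper's body (76 mm by 85 mm) begins 54 mm behind the grasp point. The pads swing forward as they close: fully open they stand 13 mm farther back than shut.
Start: joints at [-1.238, 0.477, 0.022, 1.555, -0.011, 1.109, -0.083], TCP at [0.288, 0.61, 0.231] pointing down, gripper open.
Joint ranges: [-2.96, 2.96], [-0.34, 2.1], [-1.41, 1.46], [0.24, 2.44], [-1.37, 4.51], [0.17, 1.92], [-2.96, 2.96]. Speed limits (rad/s): [2.39, 2.39, 3.14, 3.14, 3.14, 3.14, 3.14].

## Interface

Orientations are given as a unit quaternion [w, x, y, z].
In Python, from station import bot gives the robot as it stands.
- The arm moves only by the tool send_rows, never from a script. Its arguments are lists of equal length, an entry for each row: "slide": the shift along the tool's x, y, z in mm, a list of three; "roll": the turn about the tool's z in degrees; "claw": the opening, from 0 (shut) to 1 (fully open). A call has exactly 8 rows; each row is the pose to reach, as a shift and turn from the pose commanded when the call began, along the tool's axes at that moment; what a row does not reach only later rows make up. A row lasts 1/12 s, in which the tool goes at most 41.7 mm and 7.16 degrees, less where a joint would pass 70% of its speed; a pose out of reach is approached as far as the arm can. A call with a gripper value outside its range is refused whole. The fingers move at their own pace and stop on an object; "force" is the grip in N (left out, the last holds). Time passes only in rows, so rows that repeat a pose let the fingers close, or fill a call up. It gives the time, the measured TCP pose, the force, the opening and the grip force at its end, in the units of the state.
- bot.get_obs(): the state, without advancing time (a new reading comes with each control period).
- bot.read_camera(name): name is "side" or "top" or "wrist"; returns the picture (384x512x3 uint8, red, green, blue); there is no depth.
- bot.camera_model(name): a dict with "camera_matrix" (3x3 intrinsics, pixels), "camera_from_world" (4x4, takes a point from world to camera coordinates). Camera axes: x right, y down, z forward; pixel columns grow to the right and rows downward; lengths in m; the calibration is good to about 2 mm. A picture is of the moment at which its call begins: read the wrist's pose just before it. camera_model takes no time and is no camera call; for the wrist camera it gives the pose at the moment of the call.
- bot.hand_in(): hands the job in; it is judged then, once.
The state is a dict: "t": time; "q": joint angles; "joint_vel": joint speeds; "joint_torque": joint torques, N m; "eef_pos": TCP position; "tool_rot": TCP orientation; "contact_force": force on the tool from outside, world axes, zero at the start; "torque": the same for the moment, N m; "gripper_width": opening from 0.0 (shut) to 1.0 (fully open); "grasp_force": force on a finger pad.
Only numpy, scipy, OpenCV 4.12 (cv2) and the standard library are available. Lean on these libraries where they do the work, as an engineer would, in place of code of your own. Each camera call takes 0.05 s, during which the arm holds its last target. There are 200 camera calls.

## Working session

There is one attempt and no reset: what is moved stays moved. The work goes in short steps, Python scripts to look and compute and a tool call to move; the robot and the scene stay as the last step left them, time stands still between calls to the robot, and variables do not carry over. Pictures are saved under pics/ and viewed, at most 10 in all, crops included, and the job is handed in when it is done.

Besides the shell and the picture viewer there is one more tool, called after "Request:" in YAML: its name, and indented under it one key for each argument. send_rows: Moves the arm, as the interface text tells. Its arguments: {"type":"object","properties":{"slide":{"type":"array","items":{"type":"array","items":{"type":"number"}}},"roll":{"type":"array","items":{"type":"number"}},"claw":{"type":"array","items":{"type":"number"}},"force":{"type":"number"}},"required":["slide","roll","claw"]}

```bash
ls; mkdir -p pics; python3 - <<'E'
from station import bot
import cv2,numpy as np
o=bot.get_obs();print({k:np.round(v,3).tolist() for k,v in o.items()}, bot.grip_depth)
a=bot.read_camera("side");b=bot.read_camera("top")
cv2.imwrite("pics/side0.png",a[:,:,::-1]);cv2.imwrite("pics/top0.png",b[:,:,::-1])
for n in("side","top","wrist"):
  m=bot.camera_model(n);print(n,np.round(m["camera_matrix"],1).tolist(),np.round(m["camera_from_world"],3).tolist())
E
```

```text
pics
{'t': 0.0, 'q': [-1.238, 0.478, 0.022, 1.556, -0.012, 1.109, -0.083], 'joint_vel': [-0.001, -0.002, -0.002, 0.001, -0.001, 0.001, -0.001], 'joint_torque': [0.002, -59.647, 1.608, -28.117, 0.013, 0.01, 0.0], 'eef_pos': [0.288, 0.61, 0.23], 'tool_rot': [-0.0, 0.219, 0.976, -0.001], 'contact_force': [0.074, 0.582, 0.355], 'torque': [-0.033, -0.009, -0.038], 'grasp_force': 0.0, 'gripper_width': 0.998} 0.0187
side [[350.0, 0.0, 255.4], [0.0, 350.0, 192.1], [0.0, 0.0, 1.0]] [[0.974, -0.224, -0.02, -0.518], [-0.17, -0.672, -0.72, 0.214], [0.148, 0.705, -0.693, 0.718], [0.0, 0.0, 0.0, 1.0]]
top [[489.5, 0.0, 257.0], [0.0, 489.5, 193.1], [0.0, 0.0, 1.0]] [[0.017, -1.0, -0.004, 0.059], [-0.999, -0.017, -0.047, 0.522], [0.047, 0.005, -0.999, 1.338], [0.0, 0.0, 0.0, 1.0]]
wrist [[324.1, 0.0, 262.4], [0.0, 324.1, 193.7], [0.0, 0.0, 1.0]] [[0.427, 0.904, -0.001, -0.674], [0.855, -0.403, 0.327, -0.041], [0.295, -0.141, -0.945, 0.38], [0.0, 0.0, 0.0, 1.0]]
```

View pics/side0.png

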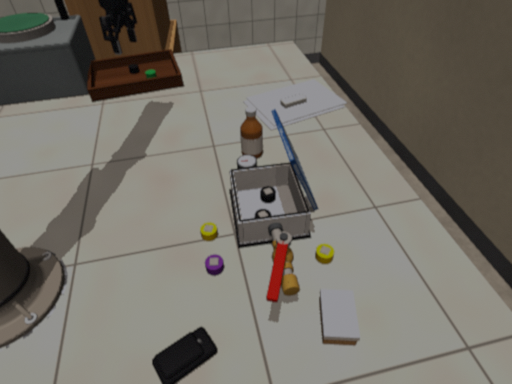

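View pics/top0.png

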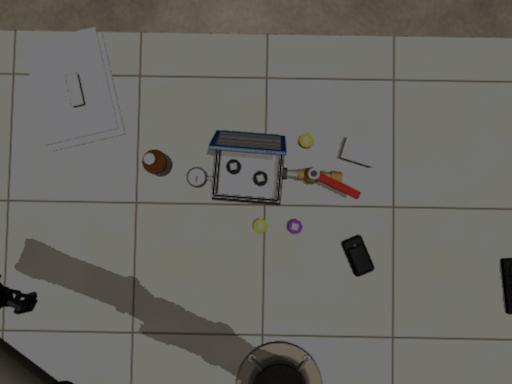

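The side view shows the chamber at (270,205), the open lid's blue rim running (275,113)-(313,206), and the red lever from (285,238) to (273,298). The top view shows the chamber at (249,172), the lid at (248,142), the lever from (313,174) to (358,193) and the filter at (340,176). Candidates for the specimens: black discs inside the chamber at top (234,167) and (260,178). The look-alikes are yellow at (306,140) and (260,226), and purple at (294,227). For the lever, the only red bar is at (340,186).

```bash
cat > h.py <<'E'
import cv2,numpy as np
from station import bot
def ray(n,uv):
    m=bot.camera_model(n);K=np.array(m["camera_matrix"]);T=np.array(m["camera_from_world"])
    R=T[:3,:3];c=-R.T@T[:3,3]
    d=R.T@np.linalg.inv(K)@np.array([uv[0],uv[1],1.0]);return c,d/np.linalg.norm(d)
def plane(n,uv,z):
    c,d=ray(n,uv);return c+d*(z-c[2])/d[2]
def tri(n1,u1,n2,u2):
    A=[];b=[]
    for n,u in((n1,u1),(n2,u2)):
        c,d=ray(n,u);P=np.eye(3)-np.outer(d,d);A.append(P);b.append(P@c)
    x,_,_,_=np.linalg.lstsq(np.vstack(A),np.hstack(b),rcond=None)
    return x,[np.linalg.norm(A[i]@x-b[i]) for i in(0,1)]
def proj(n,p):
    m=bot.camera_model(n);T=np.array(m["camera_from_world"]);q=T[:3,:3]@np.array(p)+T[:3,3]
    q=np.array(m["camera_matrix"])@q;return q[:2]/q[2]
def red(im):
    h=cv2.cvtColor(im,cv2.COLOR_RGB2HSV);m=((h[...,0]<6)|(h[...,0]>174))&(h[...,1]>200)&(h[...,2]>110)
    return big(m)
def blue(im):
    h=cv2.cvtColor(im,cv2.COLOR_RGB2HSV);return big((h[...,0]>100)&(h[...,0]<122)&(h[...,1]>120)&(h[...,2]>40))
def big(m):
    n,l,s,_=cv2.connectedComponentsWithStats(m.astype(np.uint8));k=1+np.argmax(s[1:,4]);return (l==k).astype(np.uint8)
def box(m):
    c=max(cv2.findContours(m,0,1)[0],key=cv2.contourArea);return cv2.minAreaRect(c)
E
python3 - <<'E'
from h import *
s=cv2.imread("pics/side0.png")[:,:,::-1].copy();t=cv2.imread("pics/top0.png")[:,:,::-1].copy()
for n,i in(("side",s),("top",t)):
    for nm,f in(("red",red),("blue",blue)):
        m=f(i);print(n,nm,m.sum(),np.round(cv2.boxPoints(box(m)),1).tolist())
a=cv2.resize(t[120:215,180:370],None,fx=4,fy=4,interpolation=cv2.INTER_CUBIC)
b=cv2.resize(s[100:310,210:350],None,fx=2.7,fy=2.7,interpolation=cv2.INTER_CUBIC)
a=cv2.convertScaleAbs(a,alpha=1.5)
cv2.imwrite("pics/tc.png",a[:,:,::-1]);cv2.imwrite("pics/sc.png",b[:,:,::-1])
E
```

```text
side red 561 [[266.70001220703125, 297.79998779296875], [277.0, 243.3000030517578], [287.20001220703125, 245.1999969482422], [276.8999938964844, 299.70001220703125]]
side blue 112 [[271.29998779296875, 111.69999694824219], [274.79998779296875, 110.19999694824219], [293.29998779296875, 153.39999389648438], [289.79998779296875, 154.89999389648438]]
top red 37 [[338.20001220703125, 185.60000610351562], [339.6000061035156, 182.8000030517578], [358.79998779296875, 192.39999389648438], [357.3999938964844, 195.1999969482422]]
top blue 106 [[208.89999389648438, 146.10000610351562], [209.10000610351562, 142.89999389648438], [285.20001220703125, 148.0], [285.0, 151.1999969482422]]
```

View pics/tc.png

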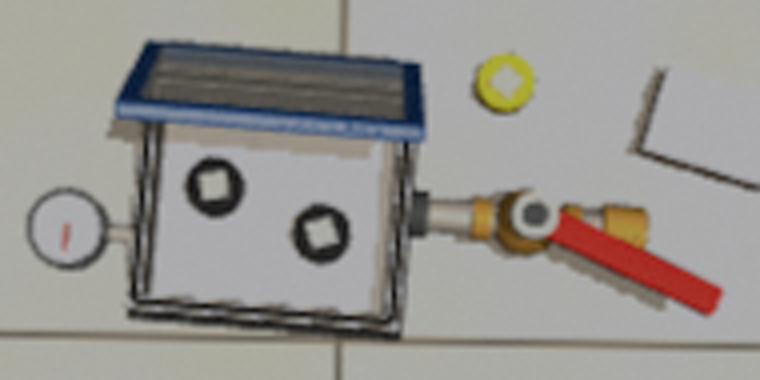

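View pics/sc.png

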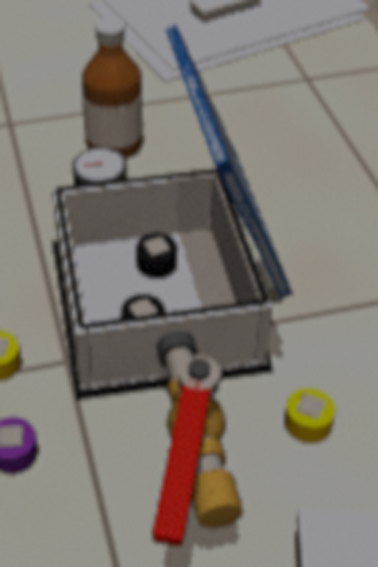

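The crops confirm the picture. In the top crop, the lid's free edge is the lower, wider blue line, (117,115)-(425,135), and the hinge side is at (150,42)-(420,65). The stem is at (537,213) and the lever tip at (710,300). In the side crop, the stem top is at (199,370), the lever end at (170,535) and the lid edge runs (172,28)-(285,295).

```bash
python3 - <<'E'
from h import *
T=lambda x,y:(180+(x+.5)/4-.5,120+(y+.5)/4-.5)
S=lambda x,y:(210+(x+.5)/2.7-.5,100+(y+.5)/2.7-.5)
r=lambda v:np.round(v,4).tolist()
ax,e=tri("top",T(537,213),"side",S(199,370));print("stem",r(ax),r(e))
tip,e=tri("top",T(710,301),"side",S(170,538));print("tip",r(tip),r(e), np.hypot(*(tip-ax)[:2]))
print("plane", r(plane("top",T(537,213),.112)),r(plane("top",T(710,301),.112)))
# free edge corners: top left(+y), right(-y); side: far(+y) end=(172,28), near end=(285,295)
for nm,a,b in(("L",(117,113),(172,28)),("R",(425,135),(285,295))):
    p,e=tri("top",T(*a),"side",S(*b));print(nm,r(p),r(e))
# hinge side corners in top at z=.085
print("hinge", r(plane("top",T(150,42),.09)),r(plane("top",T(420,65),.09)))
for nm,a in(("nearL",(132,302)),("nearR",(402,330)),("farR",(410,140))):print(nm,r(plane("top",T(*a),.08)))
for nm,a in(("box",(637,152)),("filter",(648,227)),):print(nm,r(plane("top",T(*a),.037)))
print("mouse",r(plane("top",(358,255),.03)))
E
```

```text
stem [0.5704, -0.0771, 0.1158] [0.0005, 0.0005]
tip [0.5179, -0.1906, 0.1025] [0.0016, 0.0016] 0.1250542952507363
plane [0.5703, -0.0774, 0.112] [0.5158, -0.1884, 0.112]
L [0.6157, 0.1793, 0.2349] [0.0026, 0.0026]
R [0.6389, -0.0113, 0.1062] [0.0196, 0.0196]
hinge [0.6803, 0.1745, 0.09] [0.6681, -0.0023, 0.09]
nearL [0.5103, 0.1836, 0.08]
nearR [0.495, 0.0064, 0.08]
farR [0.62, 0.003, 0.08]
box [0.6198, -0.1531, 0.037]
filter [0.5689, -0.1611, 0.037]
mouse [0.357, -0.2084, 0.03]
```

Request:
send_rows:
  slide:
    - [0, 0, -40]
    - [0, 0, -80]
    - [0, 0, -120]
    - [-40, -27, -120]
    - [-75, -50, -120]
    - [-110, -74, -120]
    - [-145, -97, -120]
    - [-180, -120, -120]
  roll: [-3, -6, -9, -12, -15, -18, -21, -21]
  claw: [0, 0, 0, 0, 0, 0, 0, 0]

```text
t: 0.77
eef_pos: [0.3959, 0.4299, 0.351]
tool_rot: [-0.0, 0.036, 0.999, -0.0]
contact_force: [1.4, 0.3, -0.4]
gripper_width: -0.001
grasp_force: 0.0
```

```bash
cat >> h.py <<'E'
from scipy.spatial.transform import Rotation as Ro
def show(*targets):
    o=bot.get_obs();w=o["tool_rot"];R=Ro.from_quat([w[1],w[2],w[3],w[0]]);p=np.array(o["eef_pos"])
    print("t",round(o["t"],2),"p",np.round(p,4),"xaz",np.degrees(np.arctan2(*R.as_matrix()[1::-1,0])).round(1),"F",np.round(o["contact_force"],1),"g",o["gripper_width"],np.round(o["q"],2))
    for t in targets: print(np.round(t,3),"->",np.round(R.inv().apply(np.array(t)-p)*1000).astype(int).tolist())
E
python3 -c "
from h import *
show((.655,.088,.33))"
```

```text
t 0.77 p [0.3959 0.4299 0.351 ] xaz 175.9 F [ 1.4  0.3 -0.4] g -0.0008780552709319864 [-0.96  0.24  0.03  1.62 -0.01  1.28  0.57]
[0.655 0.088 0.33 ] -> [-283, -323, 21]
```

Request:
send_rows:
  slide:
    - [-20, -22, 0]
    - [-45, -50, 0]
    - [-70, -79, 0]
    - [-95, -107, 0]
    - [-120, -136, 0]
    - [-145, -164, 0]
    - [-165, -188, 0]
    - [-180, -205, 0]
  roll: [0, 0, 0, 0, 0, 0, 0, 0]
  claw: [0, 0, 0, 0, 0, 0, 0, 0]

```text
t: 1.43
eef_pos: [0.5612, 0.2103, 0.351]
tool_rot: [0.0, 0.039, 0.999, -0.001]
contact_force: [0.6, 0.2, -0.2]
gripper_width: -0.0
grasp_force: 0.0
```

Request:
send_rows:
  slide:
    - [-15, -20, 0]
    - [-35, -40, 0]
    - [-55, -60, 0]
    - [-75, -80, 5]
    - [-90, -100, 10]
    - [-100, -112, 15]
    - [-103, -118, 20]
    - [-103, -118, 20]
  roll: [0, 0, 0, 0, 0, 0, 0, 0]
  claw: [0, 0, 0, 0, 0, 0, 0, 0]

```text
t: 2.1
eef_pos: [0.6533, 0.0867, 0.3295]
tool_rot: [-0.001, 0.039, 0.999, -0.001]
contact_force: [-0.7, -0.2, -1.1]
gripper_width: 0.0
grasp_force: 0.0
```

```bash
python3 -c "
from h import *
show((.655,.088,.215))
a=bot.read_camera('side');b=bot.read_camera('top')
a=cv2.resize(a[40:310,190:390],None,fx=2.2,fy=2.2);b=cv2.resize(b[60:220,190:340],None,fx=2.6,fy=2.6)
b=cv2.copyMakeBorder(b,0,a.shape[0]-b.shape[0],0,0,0);b=cv2.convertScaleAbs(b,alpha=1.4)
cv2.imwrite('pics/c1.png',np.hstack([a,b])[:,:,::-1])"
```

```text
t 2.1 p [0.6533 0.0867 0.3295] xaz 175.6 F [-0.7 -0.2 -1.1] g 0.0004961696033994603 [-0.41  0.39  0.25  1.48 -0.1   1.28  1.35]
[0.655 0.088 0.215] -> [-2, 2, 114]
```

View pics/c1.png

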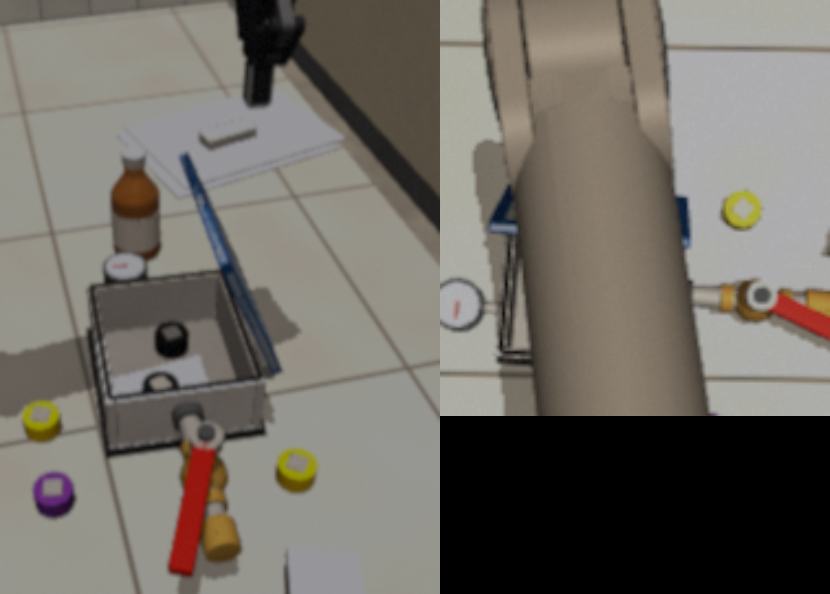

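The finger tips, at (258,103) in the picture, hang above and behind the lid's outer face, whose free edge runs (185,155)-(228,268). Next I descend behind the lid.

Request:
send_rows:
  slide:
    - [0, 0, 20]
    - [0, 0, 45]
    - [0, 0, 70]
    - [0, 0, 90]
    - [0, 0, 100]
    - [0, 0, 107]
    - [0, 0, 110]
    - [0, 0, 110]
  roll: [0, 0, 0, 0, 0, 0, 0, 0]
  claw: [0, 0, 0, 0, 0, 0, 0, 0]

```text
t: 2.87
eef_pos: [0.6538, 0.0896, 0.2217]
tool_rot: [0.0, 0.037, 0.999, 0.0]
contact_force: [0.3, -0.2, -0.3]
gripper_width: -0.0
grasp_force: 0.0
```

```bash
python3 -c "
from h import *
show()
for r in (.135,.145):
  for th in np.arange(1.3,-.01,-.1):
    c,s=np.cos(th),np.sin(th)
    x=.671-r*c+.01*s+.011;z=.081+r*s+.01*c
    print(r,round(th,2),'tool x',round((.6533-x)*1000),'tool z',round((.2195-z)*1000))
"
```

```text
t 2.87 p [0.6538 0.0896 0.2217] xaz 175.8 F [ 0.3 -0.2 -0.3] g -5.755918997934985e-06 [-0.4   0.47  0.23  1.62 -0.12  1.07  1.37]
0.135 1.3 tool x -2 tool z 6
0.135 1.2 tool x 11 tool z 9
0.135 1.1 tool x 24 tool z 14
0.135 1.0 tool x 36 tool z 19
0.135 0.9 tool x 47 tool z 27
0.135 0.8 tool x 58 tool z 35
0.135 0.7 tool x 68 tool z 44
0.135 0.6 tool x 77 tool z 54
0.135 0.5 tool x 85 tool z 65
0.135 0.4 tool x 92 tool z 77
0.135 0.3 tool x 97 tool z 89
0.135 0.2 tool x 102 tool z 102
0.135 0.1 tool x 105 tool z 115
0.135 -0.0 tool x 106 tool z 129
0.145 1.3 tool x 0 tool z -4
0.145 1.2 tool x 15 tool z 0
0.145 1.1 tool x 28 tool z 5
0.145 1.0 tool x 41 tool z 11
0.145 0.9 tool x 54 tool z 19
0.145 0.8 tool x 65 tool z 28
0.145 0.7 tool x 76 tool z 37
0.145 0.6 tool x 85 tool z 48
0.145 0.5 tool x 94 tool z 60
0.145 0.4 tool x 101 tool z 73
0.145 0.3 tool x 107 tool z 86
0.145 0.2 tool x 111 tool z 100
0.145 0.1 tool x 115 tool z 114
0.145 -0.0 tool x 116 tool z 129
```

Request:
send_rows:
  slide:
    - [5, 6, 7]
    - [11, 4, 9]
    - [17, 2, 11]
    - [24, 0, 14]
    - [30, 0, 16]
    - [36, 0, 19]
    - [42, 0, 23]
    - [47, 0, 27]
  roll: [0, 0, 0, 0, 0, 0, 0, 0]
  claw: [0, 0, 0, 0, 0, 0, 0, 0]

```text
t: 3.53
eef_pos: [0.6062, 0.0921, 0.1945]
tool_rot: [0.0, 0.037, 0.999, 0.0]
contact_force: [1.1, 0.8, 3.7]
gripper_width: 0.001
grasp_force: 1.4
```

```bash
python3 -c "
from h import *
show()
a=bot.read_camera('side')
a=cv2.resize(a[60:260,190:390],None,fx=2.5,fy=2.5)
cv2.imwrite('pics/c2.png',a[:,:,::-1])"
```

```text
t 3.53 p [0.6062 0.0921 0.1945] xaz 175.7 F [1.1 0.8 3.7] g 0.0014760499931098805 [-0.42  0.42  0.23  1.76 -0.11  0.98  1.34]
```

View pics/c2.png

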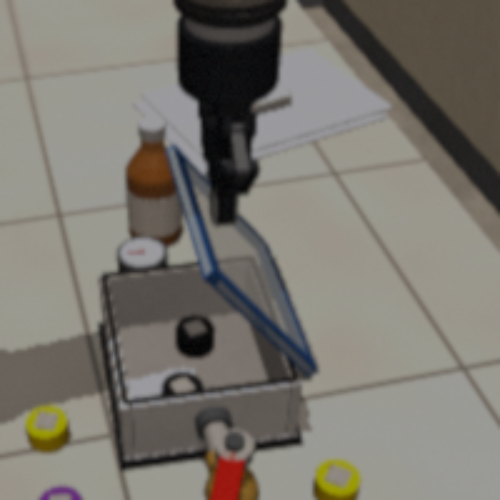

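The finger tip at (225,220) is pressing on the lid's outer face and the lid has come down to about 0.9 rad. I carry on along the arc.

Request:
send_rows:
  slide:
    - [5, 0, 4]
    - [11, 0, 8]
    - [16, 0, 13]
    - [21, 0, 17]
    - [26, 0, 22]
    - [30, 0, 27]
    - [34, 0, 32]
    - [38, 0, 38]
  roll: [0, 0, 0, 0, 0, 0, 0, 0]
  claw: [0, 0, 0, 0, 0, 0, 0, 0]

```text
t: 4.25
eef_pos: [0.5681, 0.0951, 0.1557]
tool_rot: [-0.0, 0.037, 0.999, -0.0]
contact_force: [-0.1, -1.0, 3.2]
gripper_width: -0.003
grasp_force: 1.1
```

Request:
send_rows:
  slide:
    - [4, 0, 6]
    - [7, 0, 12]
    - [10, 0, 18]
    - [12, 0, 24]
    - [14, 0, 30]
    - [16, 0, 36]
    - [18, 0, 42]
    - [19, 0, 48]
  roll: [0, 0, 0, 0, 0, 0, 0, 0]
  claw: [0, 0, 0, 0, 0, 0, 0, 0]

```text
t: 4.92
eef_pos: [0.5496, 0.0968, 0.1076]
tool_rot: [-0.0, 0.037, 0.999, 0.0]
contact_force: [-1.7, 0.1, 2.1]
gripper_width: -0.001
grasp_force: 1.0
```

Request:
send_rows:
  slide:
    - [0, 0, 3]
    - [0, 0, 6]
    - [0, 0, 9]
    - [0, 0, 12]
    - [0, 0, 14]
    - [0, 0, 16]
    - [0, 0, 17]
    - [0, 0, 17]
  roll: [0, 0, 0, 0, 0, 0, 0, 0]
  claw: [0, 0, 0, 0, 0, 0, 0, 0]

```text
t: 5.58
eef_pos: [0.5501, 0.0965, 0.0912]
tool_rot: [0.0, 0.037, 0.999, 0.0]
contact_force: [-0.2, 0.1, 0.2]
gripper_width: -0.002
grasp_force: 0.0
```

```bash
python3 -c "
from h import *
show()
a=bot.read_camera('side')
a=cv2.resize(a[90:260,190:350],None,fx=3,fy=3)
cv2.imwrite('pics/c3.png',a[:,:,::-1])"
```

```text
t 5.58 p [0.5501 0.0965 0.0912] xaz 175.7 F [-0.2  0.1  0.2] g -0.0017680711976267695 [-0.44  0.47  0.19  1.96 -0.13  0.72  1.33]
```

View pics/c3.png

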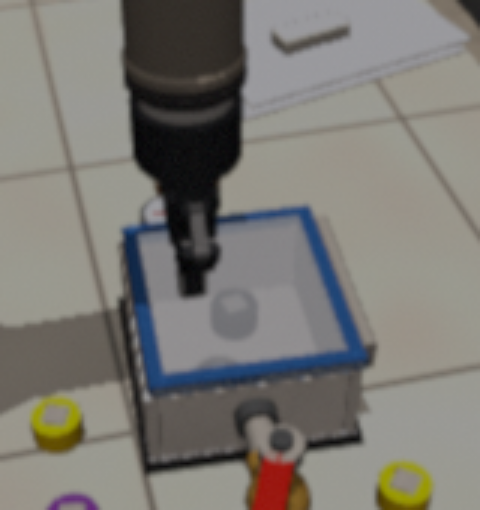

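The lid looks flat: its blue rim sits on the chamber from (125,230) to (370,355). The contact force is almost zero, so I press down a little further to make sure it is fully shut.

Request:
send_rows:
  slide:
    - [0, 0, 1]
    - [0, 0, 1]
    - [0, 0, 2]
    - [0, 0, 2]
    - [0, 0, 3]
    - [0, 0, 3]
    - [0, 0, 3]
    - [0, 0, 3]
  roll: [0, 0, 0, 0, 0, 0, 0, 0]
  claw: [0, 0, 0, 0, 0, 0, 0, 0]

```text
t: 6.3
eef_pos: [0.5504, 0.0966, 0.0909]
tool_rot: [0.0, 0.037, 0.999, 0.001]
contact_force: [-9.5, -1.1, 24.7]
gripper_width: -0.001
grasp_force: 12.7
```

Request:
send_rows:
  slide:
    - [0, 0, -20]
    - [0, 0, -50]
    - [0, 0, -80]
    - [0, 0, -90]
    - [0, 0, -90]
    - [0, 0, -90]
    - [0, 0, -90]
    - [0, 0, -90]
  roll: [0, 0, 0, 0, 0, 0, 0, 0]
  claw: [0, 0, 0, 0, 0, 0, 0, 0]

```text
t: 6.97
eef_pos: [0.5489, 0.0964, 0.1767]
tool_rot: [-0.001, 0.037, 0.999, -0.001]
contact_force: [-0.1, 0.1, -0.2]
gripper_width: -0.001
grasp_force: 0.0
```

```bash
python3 -c "
from h import *
ax=np.array([.5703,-.0774])
def P(a,r=.1,m=0,z=.092):
  d=.011*abs(np.cos(a))+.0145*abs(np.sin(a))+.01+m
  q=ax+r*np.array([-np.sin(a),-np.cos(a)])+d*np.array([np.cos(a),-np.sin(a)]);return (*q,z)
show(P(.456,m=.02,z=.18),P(.456,m=.02),*[P(a) for a in np.arange(.456,1.9,.1)])"
```

```text
t 6.97 p [0.5489 0.0964 0.1767] xaz 175.7 F [-0.1  0.1 -0.2] g -0.0006558524039373406 [-0.46  0.35  0.22  1.91 -0.1   0.9   1.3 ]
[ 0.568 -0.188  0.18 ] -> [-40, -282, -3]
[ 0.568 -0.188  0.092] -> [-40, -282, 85]
[ 0.55  -0.179  0.092] -> [-22, -274, 85]
[ 0.54  -0.177  0.092] -> [-12, -273, 85]
[ 0.531 -0.173  0.092] -> [-2, -270, 85]
[ 0.522 -0.169  0.092] -> [7, -267, 85]
[ 0.513 -0.164  0.092] -> [16, -262, 85]
[ 0.505 -0.158  0.092] -> [25, -257, 85]
[ 0.497 -0.151  0.092] -> [33, -250, 85]
[ 0.49  -0.143  0.092] -> [41, -243, 85]
[ 0.484 -0.134  0.092] -> [48, -235, 85]
[ 0.478 -0.125  0.092] -> [54, -226, 85]
[ 0.474 -0.114  0.092] -> [59, -216, 85]
[ 0.471 -0.104  0.092] -> [63, -205, 85]
[ 0.469 -0.094  0.092] -> [66, -196, 85]
[ 0.467 -0.085  0.092] -> [68, -187, 85]
[ 0.467 -0.075  0.092] -> [69, -177, 85]
```

Request:
send_rows:
  slide:
    - [-4, -25, -3]
    - [-10, -65, -3]
    - [-16, -105, -3]
    - [-23, -145, -3]
    - [-30, -185, -3]
    - [-36, -225, -3]
    - [-41, -260, -3]
    - [-45, -285, -3]
  roll: [0, 0, 0, 0, 0, 0, 0, 0]
  claw: [0, 0, 0, 0, 0, 0, 0, 0]

```text
t: 7.63
eef_pos: [0.5723, -0.1953, 0.18]
tool_rot: [-0.001, 0.039, 0.999, -0.001]
contact_force: [0.7, 0.8, -0.7]
gripper_width: -0.003
grasp_force: 0.0
```

Request:
send_rows:
  slide:
    - [0, 0, 5]
    - [0, 0, 20]
    - [0, 0, 35]
    - [0, 0, 50]
    - [0, 0, 65]
    - [0, 0, 78]
    - [0, 0, 86]
    - [0, 0, 88]
  roll: [0, 0, 0, 0, 0, 0, 0, 0]
  claw: [0, 0, 0, 0, 0, 0, 0, 0]

```text
t: 8.3
eef_pos: [0.5724, -0.1902, 0.0911]
tool_rot: [-0.002, 0.037, 0.999, 0.0]
contact_force: [-0.4, -0.0, 0.2]
gripper_width: 0.001
grasp_force: 0.0
```

```bash
python3 -c "
from h import *
show()
a=bot.read_camera('side');b=bot.read_camera('top')
a=cv2.resize(a[140:340,210:370],None,fx=2.5,fy=2.5);b=cv2.resize(b[120:280,260:420],None,fx=2.5,fy=2.5)
b=cv2.copyMakeBorder(b,0,a.shape[0]-b.shape[0],0,0,0);b=cv2.convertScaleAbs(b,alpha=1.4)
cv2.imwrite('pics/c4.png',np.hstack([a,b])[:,:,::-1])"
```

```text
t 8.3 p [ 0.5724 -0.1902  0.0911] xaz 175.8 F [-0.4 -0.   0.2] g 0.0008558345889810556 [ 0.01  0.54  0.27  1.86 -0.2   0.78  1.89]
```

View pics/c4.png

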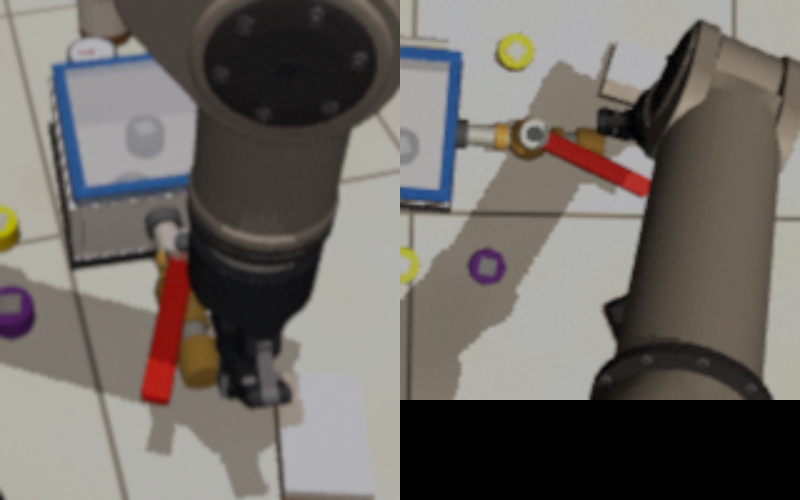

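The finger at (255,390) stands on the lever's trailing side, clear of the box and the filter, and the lid is still shut. Now I push the lever along its arc.

Request:
send_rows:
  slide:
    - [8, 4, 0]
    - [16, 7, 0]
    - [23, 10, 0]
    - [30, 11, 0]
    - [37, 12, 0]
    - [43, 14, 0]
    - [48, 16, 0]
    - [52, 17, 0]
  roll: [0, 0, 0, 0, 0, 0, 0, 0]
  claw: [0, 0, 0, 0, 0, 0, 0, 0]

```text
t: 9.07
eef_pos: [0.5253, -0.1698, 0.0947]
tool_rot: [0.003, 0.037, 0.999, -0.0]
contact_force: [6.0, 0.1, 0.8]
gripper_width: 0.001
grasp_force: 2.6
```

Request:
send_rows:
  slide:
    - [5, 2, 0]
    - [9, 5, 0]
    - [14, 7, 0]
    - [18, 10, 0]
    - [22, 14, 0]
    - [26, 17, 0]
    - [30, 20, 0]
    - [34, 24, 0]
  roll: [0, 0, 0, 0, 0, 0, 0, 0]
  claw: [0, 0, 0, 0, 0, 0, 0, 0]

```text
t: 9.73
eef_pos: [0.4935, -0.1448, 0.0949]
tool_rot: [0.004, 0.037, 0.999, -0.001]
contact_force: [5.1, -3.6, 0.4]
gripper_width: 0.0
grasp_force: 2.7
```

Request:
send_rows:
  slide:
    - [4, 4, 0]
    - [7, 8, 0]
    - [10, 12, 0]
    - [13, 17, 0]
    - [15, 21, 0]
    - [17, 25, 0]
    - [18, 27, 0]
    - [18, 27, 0]
  roll: [0, 0, 0, 0, 0, 0, 0, 0]
  claw: [0, 0, 0, 0, 0, 0, 0, 0]

```text
t: 10.4
eef_pos: [0.4765, -0.1162, 0.0945]
tool_rot: [0.002, 0.037, 0.999, -0.001]
contact_force: [2.0, -2.8, 1.3]
gripper_width: 0.0
grasp_force: 1.8
```

```bash
python3 -c "
from h import *
show()
for n in ('side','top'):
  m=red(bot.read_camera(n));print(m.sum(),cv2.boxPoints(box(m)).round(1).tolist())
  if n=='side':
    b=cv2.boxPoints(box(m))
    print([plane('side',q,.112).round(3).tolist() for q in b])
"
```

```text
t 10.4 p [ 0.4765 -0.1162  0.0945] xaz 175.7 F [ 2.  -2.8  1.3] g 2.3241329676066553e-06 [-0.12  0.37  0.28  2.13 -0.16  0.66  1.77]
221 [[247.8000030517578, 246.39999389648438], [275.70001220703125, 237.10000610351562], [278.29998779296875, 244.89999389648438], [250.39999389648438, 254.1999969482422]]
[[0.501, -0.08, 0.112], [0.557, -0.072, 0.112], [0.557, -0.091, 0.112], [0.502, -0.099, 0.112]]
3 [[317.0, 181.0], [317.0, 181.0], [317.0, 179.0], [317.0, 179.0]]
```

Request:
send_rows:
  slide:
    - [1, 2, 0]
    - [2, 4, 0]
    - [2, 6, 0]
    - [3, 8, 0]
    - [3, 10, 0]
    - [4, 12, 0]
    - [4, 13, 0]
    - [4, 14, 0]
  roll: [0, 0, 0, 0, 0, 0, 0, 0]
  claw: [0, 0, 0, 0, 0, 0, 0, 0]

```text
t: 11.17
eef_pos: [0.472, -0.1022, 0.0936]
tool_rot: [0.0, 0.038, 0.999, -0.0]
contact_force: [1.8, -4.5, 2.1]
gripper_width: 0.002
grasp_force: 2.4
```

Request:
send_rows:
  slide:
    - [0, 1, 0]
    - [0, 2, 0]
    - [1, 3, 0]
    - [1, 4, 0]
    - [1, 5, 0]
    - [1, 5, 0]
    - [1, 6, 0]
    - [1, 6, 0]
  roll: [0, 0, 0, 0, 0, 0, 0, 0]
  claw: [0, 0, 0, 0, 0, 0, 0, 0]

```text
t: 11.83
eef_pos: [0.4712, -0.0954, 0.0933]
tool_rot: [-0.0, 0.037, 0.999, -0.0]
contact_force: [0.1, -3.8, 3.5]
gripper_width: -0.0
grasp_force: 2.4
```

Request:
send_rows:
  slide:
    - [0, 1, 0]
    - [0, 1, 0]
    - [0, 2, 0]
    - [0, 2, 0]
    - [0, 3, 0]
    - [0, 3, 0]
    - [0, 4, 0]
    - [0, 4, 0]
  roll: [0, 0, 0, 0, 0, 0, 0, 0]
  claw: [0, 0, 0, 0, 0, 0, 0, 0]

```text
t: 12.5
eef_pos: [0.4711, -0.0913, 0.0931]
tool_rot: [-0.001, 0.037, 0.999, -0.0]
contact_force: [-0.9, -5.5, 4.1]
gripper_width: -0.002
grasp_force: 2.5
```

Request:
send_rows:
  slide:
    - [0, 1, 0]
    - [0, 1, 0]
    - [0, 2, 0]
    - [0, 2, 0]
    - [0, 2, 0]
    - [0, 3, 0]
    - [0, 3, 0]
    - [0, 3, 0]
  roll: [0, 0, 0, 0, 0, 0, 0, 0]
  claw: [0, 0, 0, 0, 0, 0, 0, 0]

```text
t: 13.17
eef_pos: [0.4711, -0.0883, 0.0931]
tool_rot: [-0.001, 0.037, 0.999, -0.0]
contact_force: [-1.0, -5.7, 4.0]
gripper_width: 0.002
grasp_force: 2.6
```

Request:
send_rows:
  slide:
    - [0, 1, 0]
    - [0, 1, 0]
    - [0, 2, 0]
    - [0, 2, 0]
    - [0, 2, 0]
    - [0, 3, 0]
    - [0, 3, 0]
    - [0, 3, 0]
  roll: [0, 0, 0, 0, 0, 0, 0, 0]
  claw: [0, 0, 0, 0, 0, 0, 0, 0]

```text
t: 13.83
eef_pos: [0.4712, -0.0854, 0.093]
tool_rot: [-0.001, 0.037, 0.999, -0.0]
contact_force: [-1.1, -4.9, 4.4]
gripper_width: 0.003
grasp_force: 2.7
```

Request:
send_rows:
  slide:
    - [0, 1, 0]
    - [0, 1, 0]
    - [0, 2, 0]
    - [0, 2, 0]
    - [0, 2, 0]
    - [0, 3, 0]
    - [0, 3, 0]
    - [0, 3, 0]
  roll: [0, 0, 0, 0, 0, 0, 0, 0]
  claw: [0, 0, 0, 0, 0, 0, 0, 0]

```text
t: 14.5
eef_pos: [0.4712, -0.085, 0.0931]
tool_rot: [-0.001, 0.038, 0.999, -0.001]
contact_force: [-1.4, -13.3, 4.4]
gripper_width: -0.004
grasp_force: 6.4
```

The lever no longer moves and the force has jumped, so it is at the stop. I lean on it a little more and hold.

Request:
send_rows:
  slide:
    - [0, 0.5, 0]
    - [0, 0.5, 0]
    - [0, 0.5, 0]
    - [0, 0.5, 0]
    - [0, 0.5, 0]
    - [0, 0.5, 0]
    - [0, 0.5, 0]
    - [0, 0.5, 0]
  roll: [0, 0, 0, 0, 0, 0, 0, 0]
  claw: [0, 0, 0, 0, 0, 0, 0, 0]

```text
t: 15.17
eef_pos: [0.4712, -0.0849, 0.0931]
tool_rot: [-0.001, 0.039, 0.999, -0.002]
contact_force: [-2.3, -14.0, 4.5]
gripper_width: 0.002
grasp_force: 7.1
```

Request:
send_rows:
  slide:
    - [0, 0, 0]
    - [0, -3, 0]
    - [0, -10, 0]
    - [0, -20, 0]
    - [0, -30, 0]
    - [0, -30, -20]
    - [0, -30, -50]
    - [0, -30, -90]
  roll: [0, 0, 0, 0, 0, 0, 0, 0]
  claw: [0, 0, 0, 0, 0, 0, 0, 0]

```text
t: 15.83
eef_pos: [0.468, -0.1119, 0.1822]
tool_rot: [-0.003, 0.037, 0.999, 0.0]
contact_force: [1.0, 0.3, 0.6]
gripper_width: -0.0
grasp_force: 0.0
```

Request:
send_rows:
  slide:
    - [0, -25, -25]
    - [0, -60, -40]
    - [0, -95, -40]
    - [0, -130, -40]
    - [0, -160, -40]
    - [0, -175, -40]
    - [0, -180, -40]
    - [0, -180, -40]
  roll: [0, 0, 0, 0, 0, 0, 0, 0]
  claw: [0, 0, 0, 0, 0, 0, 0, 0]

```text
t: 16.5
eef_pos: [0.4561, -0.2923, 0.223]
tool_rot: [-0.0, 0.038, 0.999, 0.0]
contact_force: [-0.3, 0.3, -0.4]
gripper_width: 0.001
grasp_force: 0.0
```

```bash
python3 -c "
from h import *
show()
a=bot.read_camera('side');b=bot.read_camera('top')
for n,i in(('side',a),('top',b)):
  m=red(i);q=cv2.boxPoints(box(m));p=np.array([plane(n,x,.112)[:2] for x in q]);print(m.sum(),p.round(3).tolist())
a=cv2.resize(a[100:384,130:380],None,fx=1.6,fy=1.6);b=cv2.resize(b[110:290,180:390],None,fx=1.9,fy=1.9)
b=cv2.copyMakeBorder(b,0,a.shape[0]-b.shape[0],0,0,0);b=cv2.convertScaleAbs(b,alpha=1.4)
cv2.imwrite('pics/c5.png',np.hstack([a,b])[:,:,::-1])"
```

```text
t 16.5 p [ 0.4561 -0.2923  0.223 ] xaz 175.6 F [-0.3  0.3 -0.4] g 0.000821755710914931 [ 0.1   0.28  0.43  1.91 -0.14  0.98  2.09]Traceback (most recent call last):
  File "<string>", line 6, in <module>
    m=red(i);q=cv2.boxPoints(box(m));p=np.array([plane(n,x,.112)[:2] for x in q]);print(m.sum(),p.round(3).tolist())
  File "h.py", line 20, in red
    return big(m)
  File "h.py", line 24, in big
    n,l,s,_=cv2.connectedComponentsWithStats(m.astype(np.uint8));k=1+np.argmax(s[1:,4]);return (l==k).astype(np.uint8)
                                                                     ~~~~~~~~~^^^^^^^^^
    return _wrapfunc(a, 'argmax', axis=axis, out=out, **kwds)
    return bound(*args, **kwds)
ValueError: attempt to get argmax of an empty sequence
```

```bash
python3 -c "
from h import *
a=bot.read_camera('side');b=bot.read_camera('top')
a=cv2.resize(a[100:384,130:380],None,fx=1.6,fy=1.6);b=cv2.resize(b[110:290,180:390],None,fx=1.9,fy=1.9)
b=cv2.copyMakeBorder(b,0,a.shape[0]-b.shape[0],0,0,0);b=cv2.convertScaleAbs(b,alpha=1.4)
cv2.imwrite('pics/c5.png',np.hstack([a,b])[:,:,::-1])"
```

```text
(no output)
```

View pics/c5.png

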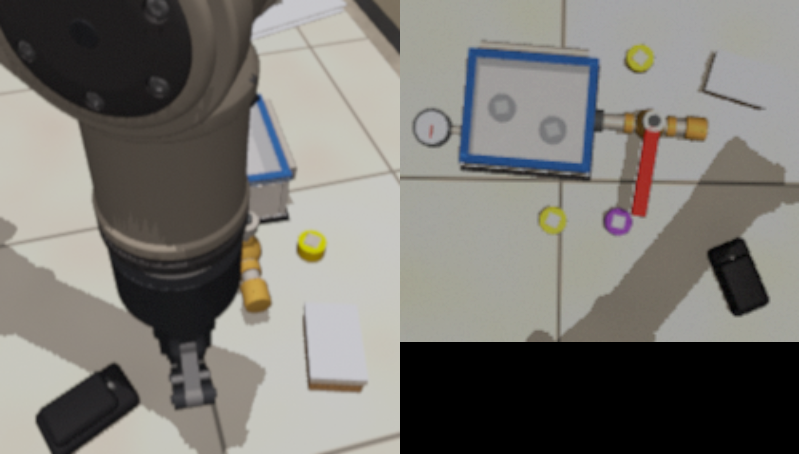

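The top view shows the lid flat on the chamber, both specimens inside at (502,107) and (552,130), and the lever across the pipe from (654,121) to (640,215), where it met its stop. The mouse, box and arm are clear of everything.

```bash
python3 -c "
from station import bot
print(bot.hand_in())"
```

```text
the job is handed in; nothing more can be done
None
```

I lowered the lid gently until it was fully shut, then pushed the lever to its closed stop and held it there at about 14 N. The last top view shows both specimens inside and the mouse and box in place; the bottle was outside that view, but nothing went near it. The job is handed in; no verdict came back.

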